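# Fit the cam lever, release and pack the glued glass panes

## Task

Fit the loose blue lever fully down onto the gluing jig's splined shaft, then swing it clockwise to its stop so that the hold-down fingers rise clear, and lay every glass pane from the jig flat and side by side in the cardboard tray. When all are packed, swing the lever back to its first stop so the fingers come down again, lift the lever off and lay it back level and lengthwise on its blue felt mat, and leave everything else on the bench where it is.

Things in the scene. Friction and masses are not known exactly. Their poses are not given: they have to be found in the camera images.
- lever: Loose blue lever, 0.24 to 0.39 kg, about 165 mm long. Origin: centre of its bore on the hub's underside; x points along the arm to the knob, z up. Hub: steel block 58 x 44 mm (x -22 to 36, y +-22), 24 mm high; the balance point is about 22 mm along +x. Starts lying level on the table, on hub and foot. When fitted, the arm points along the shaft's long spline.
- lever_hub (a point): Grip point on the lever's hub, near its balance point, 18 mm along +x from the bore axis and 14 mm above the underside. The hub's flat parallel sides (y = +-22 mm) are gripped from above to thread it on or lift it off straight; pulled up by its arm it cocks and jams. The arm, 18 mm wide, lies 10 to 24 mm above the underside.
- lever_knob (a point): Centre of the lever's black knob (24 mm diameter, 26 to 65 mm above the hub's underside), 130 mm along +x from the bore axis. Under it an 18 mm round foot goes down to the level of the hub's underside.
- shaft_seat (a point): On the jig shaft's vertical axis, at the collar where the lever's hub comes to rest, 55 mm above the table. Turns with the shaft: x along the long, red-topped spline, z up. Cross-shaped splines 22 mm high, 8 mm wide; the long one (+x) reaches 20 mm from the axis, the other three 13 mm.
- lever_bore (a point): Centre of the cross-shaped through bore at the hub's top, 24 mm above the underside; axes as the lever's. Four slots 10.4 mm wide: the one towards the arm (+x) reaches 21.5 mm from the centre, the other three 14.5 mm, so the lever fits the shaft in one rotation only (about 3 degrees and 1.2 mm of play).
- shaft_top (a point): Tip of the shaft, 33 mm above the seat. Its top 11 mm are a plain round tapered pilot, 12 mm in diameter, that centres the lever's bore before the splines meet. At its foot is a round steel collar 76 mm in diameter, on which the hub rests.
- shaft (a joint): Shaft angle, rad: 0 at the first stop (long spline towards the jig's front, -x; fingers down); grows clockwise seen from above to the second stop at 1.5 (long spline towards the jig's +y; fingers up). Starts at 0 to 0.06. Stiff: 1 to 6 N at the lever's knob; stays where it is left. Turned by the lever only.
- holddown (a joint): Angle of the row of three spring-loaded hold-down fingers, rad, 0.8 times the shaft angle: 0 down on the panes, 1.2 fully up (almost upright behind the beds, tips about 110 mm above the table). They hinge at the back of the jig and each covers the rear 20 mm of its bed's pane.
- jig: Green gluing jig, fixed. Base 185 (x) x 360 (y) x 10 mm. Origin on the table amid the beds; +x its back, -x its front, z up. Three cork-topped beds 26 mm wide at y = -120, -35, +50 mm, tops 28 mm above the table. The shaft stands at x = 50, y = 150 mm on a housing 53 mm high (x 15 to 95, y 124 to 180 mm).
- mat: Blue felt mat flat on the table, 90 mm (x) by 280 mm (y), under 1 mm thick, where the lever belongs when not in use. Origin: its centre. The lever starts on it, roughly along its y, and must end on it with hub centre and knob both over the mat.
- tray_floor (a point): Centre of the inner floor of the cardboard packing tray (fixed), 5 mm above the table. Inside it is 150 mm (x) by 290 mm (y); walls 5 mm thick, 20 mm high from the table. z up.
- pane_amber: Glued amber glass pane, 100 mm (x) by 40 mm (y) by 8 mm, 80 g. Origin: its centre; z across its thickness (either face may lie up). Starts on one of the jig's beds (underside 28 mm above the table, long axis along the jig's x, rear end under a finger); one pane may be absent.
- pane_green: Glued green glass pane, 100 mm (x) by 40 mm (y) by 8 mm, 80 g. Origin: its centre; z across its thickness (either face may lie up). Starts on one of the jig's beds (underside 28 mm above the table, long axis along the jig's x, rear end under a finger); one pane may be absent.
- pane_blue: Glued blue glass pane, 100 mm (x) by 40 mm (y) by 8 mm, 80 g. Origin: its centre; z across its thickness (either face may lie up). Starts on one of the jig's beds (underside 28 mm above the table, long axis along the jig's x, rear end under a finger); one pane may be absent.
- jar: Bystander: clear jar with red lid, 90 mm diameter, 120 mm high. Origin: centre of its underside. Leave it where it is.
- glue_a: Bystander: small white glue bottle, 34 mm diameter, 110 mm high. Origin: centre of its underside. Leave it where it is.
- glue_b: Bystander: small white glue bottle, 34 mm diameter, 110 mm high. Origin: centre of its underside. Leave it where it is.
- pen: Bystander: black marker, 140 mm long, lying. Origin: centre of its underside. Leave it where it is.
Not all that is in view belongs to the job. Several things have the shape of the pane_amber; the one meant has the colours described above. Several things have the shape of the pane_green; the one meant has the colours described above.

How it is judged:
On the way, in this order (a step that is already met when the one before it is completed fails the run):
1. the lever is fully down on the splined shaft (horizontal distance between lever and shaft_seat below 0.004 m and z of lever in the frame of shaft_seat below 0.004 m and x of lever_knob in the frame of shaft_seat above 0.115 m and angle between lever's own z axis and vertical below 0.08 rad), for 0.2 s.
2. the lever is swung clockwise to its stop and the fingers are up, the lever still on the shaft (horizontal distance between lever and shaft_seat below 0.004 m and z of lever in the frame of shaft_seat below 0.004 m and value of joint shaft above 1.3 rad), for 0.2 s.
3. every pane lies flat on the floor of the tray, with the fingers still up (z of pane_amber in the frame of tray_floor between 0.001 and 0.008 m and angle between the z axis of each of pane_amber, pane_green, pane_blue and the z axis of tray_floor, either way round below 0.06 rad and x of pane_amber in the frame of tray_floor between -0.06 and 0.06 m and y of pane_amber in the frame of tray_floor between -0.13 and 0.13 m and z of pane_green in the frame of tray_floor between 0.001 and 0.008 m and x of pane_green in the frame of tray_floor between -0.06 and 0.06 m and y of pane_green in the frame of tray_floor between -0.13 and 0.13 m and z of pane_blue in the frame of tray_floor between 0.001 and 0.008 m and x of pane_blue in the frame of tray_floor between -0.06 and 0.06 m and y of pane_blue in the frame of tray_floor between -0.13 and 0.13 m and value of joint shaft above 1.2 rad), for 0.3 s.
4. with the panes packed, the lever on the shaft is swung back to the first stop and the fingers are down (z of pane_amber in the frame of tray_floor between 0.001 and 0.008 m and angle between the z axis of each of pane_amber, pane_green, pane_blue and the z axis of tray_floor, either way round below 0.06 rad and x of pane_amber in the frame of tray_floor between -0.06 and 0.06 m and y of pane_amber in the frame of tray_floor between -0.13 and 0.13 m and z of pane_green in the frame of tray_floor between 0.001 and 0.008 m and x of pane_green in the frame of tray_floor between -0.06 and 0.06 m and y of pane_green in the frame of tray_floor between -0.13 and 0.13 m and z of pane_blue in the frame of tray_floor between 0.001 and 0.008 m and x of pane_blue in the frame of tray_floor between -0.06 and 0.06 m and y of pane_blue in the frame of tray_floor between -0.13 and 0.13 m and horizontal distance between lever and shaft_seat below 0.004 m and z of lever in the frame of shaft_seat below 0.004 m and value of joint shaft below 0.15 rad), for 0.2 s.
At the end, for the whole second after the job is handed in: Shaft within 0.15 rad of its first stop; lever level on the mat, hub centre and knob within 50 mm (x) and 145 mm (y) of its centre; every pane present flat on the tray floor, centre within 60 mm (x) and 130 mm (y) of its centre, none on another; all at rest (z of pane_amber in the frame of tray_floor between 0.001 and 0.008 m and angle between the z axis of each of pane_amber, pane_green, pane_blue and the z axis of tray_floor, either way round below 0.06 rad and x of pane_amber in the frame of tray_floor between -0.06 and 0.06 m and y of pane_amber in the frame of tray_floor between -0.13 and 0.13 m and z of pane_green in the frame of tray_floor between 0.001 and 0.008 m and x of pane_green in the frame of tray_floor between -0.06 and 0.06 m and y of pane_green in the frame of tray_floor between -0.13 and 0.13 m and z of pane_blue in the frame of tray_floor between 0.001 and 0.008 m and x of pane_blue in the frame of tray_floor between -0.06 and 0.06 m and y of pane_blue in the frame of tray_floor between -0.13 and 0.13 m and linear speed of each of pane_amber, pane_green, pane_blue, lever below 0.02 m/s and x of lever in the frame of mat between -0.05 and 0.05 m and y of lever in the frame of mat between -0.145 and 0.145 m and x of lever_knob in the frame of mat between -0.05 and 0.05 m and y of lever_knob in the frame of mat between -0.145 and 0.145 m and angle between lever's own z axis and vertical below 0.08 rad and height (world z) of lever below 0.006 m and value of joint shaft below 0.15 rad); the robot touches nothing.
It fails at once if a bystander is pushed more than 40 mm from its place (distance of any of jar, glue_a, glue_b, pen from where it was at the start of the episode above 0.04 m).
Of pane_amber, pane_green, pane_blue only 2 to 3 are there at a start; the rules pass over those that are not, and their reading is None.
At some moment in a run one of lever may be knocked a few centimetres aside while the robot is not near it.
Once in a run the grip may slacken for a moment while it holds something.
It also fails if it takes over 208 s, if anything falls off the work surface, if the arm or the gripper's body presses on something with over 40 N, if the wrist force passes 120 N, or if a joint passes its speed limit or range.

## Robot

A 6-joint arm with a two-finger parallel gripper is mounted at the origin on the work surface. World frame = base frame: x ahead of the robot, y to its left, z up, the work surface at z = 0. Lengths are in m, angles in rad, forces in N, time in s.
With the tool pointing down it reaches from about 0.275 to 0.975 m from the base axis. Payload 8.4 kg.
Tool frame: the origin (TCP) lies at the very end of the fingers, on their centre line; the grasp point (between the pads) lies 19 mm behind it; z points along the fingers, y is the line along which they close (so a half turn about z gives the same grasp; the last joint's range is limited). The gripper opens to 92 mm and grips with 3 to 60 N. Pads are 20 mm wide; open, the fingers measure 128 mm over their backs; the gripper's body (75 mm by 189 mm) begins 69 mm behind the grasp point.
Start: joints at [1.136, 0.353, 1.633, -0, 1.155, -0.002], TCP at [0.262, 0.567, 0.215] pointing down, gripper open.
Joint ranges: [-2.63, 2.63], [-0.92, 2.1], [0.06, 2.66], [-1.3, 4.44], [0, 2.69], [-3.02, 3.02]. Speed limits (rad/s): [2.22, 2.22, 2.79, 3.14, 3.14, 3.14].

## Interface

Orientations are given as a unit quaternion [w, x, y, z].
In Python, from plant import bot gives the robot as it stands. The module is installed in compiled form; this text tells all that it offers. Calls block until the motion is done:
- bot.move_pose(position, orientation): joint-space move of the TCP to a pose.
- bot.servo_line(position, frame=None, v=0.15, guard=None): straight line of the TCP; frame=None keeps the orientation; v is the mean speed in m/s. With guard (N) it stops when the force on the tool has changed by that much, and returns True; else False.
- bot.move_j(angles): joint-space move.
- bot.command_gripper(opening): finger opening in m; the grip force is fixed at half the most; returns when the fingers have stopped.
- bot.dwell(seconds).
- bot.inverse_kinematics(position, orientation): joint angles nearest the present ones, or None.
- bot.observe(): the state.
- bot.snapshot(name): name is "scene" or "top"; returns a dict with "color" (420x560x3 uint8, blue, green, red), "camera_matrix" (3x3 intrinsics, pixels), "R" (3x3) and "t" (3): a world point X has camera coordinates R X + t. Camera axes: x right, y down, z forward; pixel columns grow to the right and rows downward; lengths in m; the calibration is good to about 2 mm. A picture is of the moment at which its call begins. There is no depth.
A pose or a line that the arm cannot do raises bot.IKError and nothing moves.
- bot.job_done(): hands the job in; it is judged then, once.
The state is a dict: "clock": time; "qpos": joint angles; "dq": joint speeds; "joint_torque": joint torques, N m; "tcp_pos": TCP position; "orientation": TCP orientation; "contact_force": force on the tool from outside, world axes, zero at the start; "wrist_torque": the same for the moment, N m; "finger_gap": finger opening in m; "grip_force": force on a finger pad.
Only numpy, scipy, OpenCV 4.12 (cv2) and the standard library are available. Lean on these libraries where they do the work, as an engineer would, in place of code of your own. Each camera call takes 0.05 s, during which the arm holds its last target. There are 200 camera calls.

## Working session

There is one attempt and no reset: what is moved stays moved. The work goes in short steps, each a Python script; the robot and the scene stay as the last script left them, time stands still between calls to the robot, and variables do not carry over. Pictures are saved under pics/ and viewed, at most 14 in all, crops included, and the job is handed in when it is done.

```bash
mkdir -p pics; python3 - <<'E'
from plant import bot
import cv2,numpy as np
for n in("scene","top"):
    s=bot.snapshot(n);cv2.imwrite(f"pics/{n}0.png",s["color"]);np.savez(f"pics/{n}0.npz",**s)
    print(n,s["camera_matrix"].round(1).tolist(),s["R"].round(3).tolist(),s["t"].round(3).tolist())
o=bot.observe();print(o["tcp_pos"],o["orientation"],o["finger_gap"],o["clock"])
E
```

```text
scene [[494.7, 0.0, 275.6], [0.0, 494.7, 210.9], [0.0, 0.0, 1.0]] [[0.777, 0.629, -0.002], [0.354, -0.44, -0.826], [-0.521, 0.641, -0.564]] [-0.469, -0.166, 1.605]
top [[414.7, 0.0, 281.4], [0.0, 414.7, 211.4], [0.0, 0.0, 1.0]] [[0.017, -0.999, 0.027], [-0.985, -0.022, -0.172], [0.172, -0.024, -0.985]] [-0.06, 0.637, 0.908]
[0.261932   0.56696518 0.21394434] [-1.45609132e-04  2.14734607e-01  9.76672236e-01 -6.08600872e-04] 0.0920807653519917 0.1
```

View pics/top0.png

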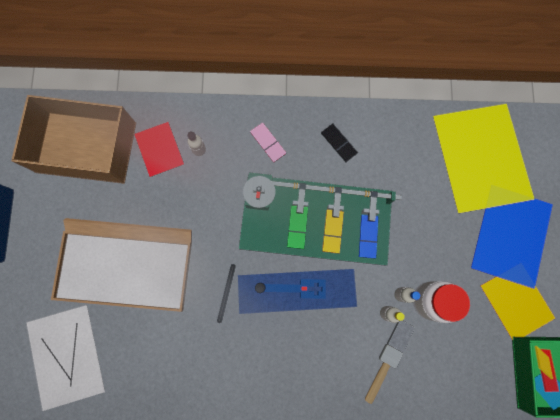

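View pics/scene0.png

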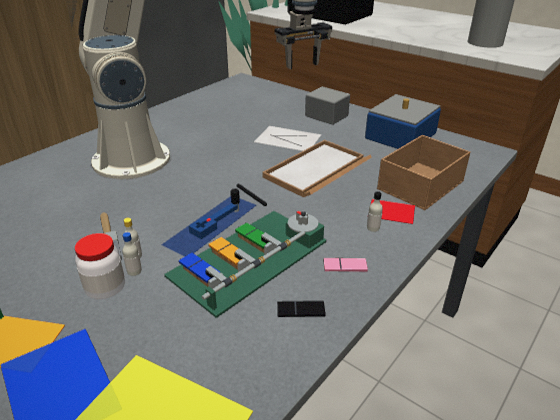

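Top view: the panes on the jig are green (298,227), amber (333,230) and blue (369,235). The pink (268,142) and black (339,142) plates are pane-shaped decoys, and the yellow and blue sheets on the right are paper. The lever is on the mat with its hub near (310,289) and knob near (260,288). The shaft is at (259,192). The tray is the low one with the white floor at (124,267), not the deep box at (75,140). I'll check this choice in a close crop.

```bash
cat > h.py <<'E'
from plant import bot
import cv2,numpy as np
def load(n):return dict(np.load(f"pics/{n}.npz"))
def ray(s,p,z):
    p=np.atleast_2d(np.asarray(p,float))
    d=(s["R"].T@np.linalg.inv(s["camera_matrix"])@np.c_[p,np.ones(len(p))].T).T
    c=-s["R"].T@s["t"]
    return c+d*((z-c[2])/d[:,2])[:,None]
def proj(s,X):
    q=s["R"]@np.asarray(X,float)+s["t"];q=s["camera_matrix"]@q;return q[:2]/q[2]
def hsv(s,lo,hi,roi=None):
    m=cv2.inRange(cv2.cvtColor(s["color"],cv2.COLOR_BGR2HSV),np.array(lo),np.array(hi))
    if roi:
        k=np.zeros_like(m);u0,v0,u1,v1=roi;k[v0:v1,u0:u1]=255;m&=k
    return m
def rect(m,s,z):
    """world min-area rectangle of all mask pixels on plane z: centre, (long,short), long-axis angle mod pi"""
    v,u=np.nonzero(m);P=ray(s,np.c_[u,v],z)[:,:2].astype(np.float32)
    (c,wh,a)=cv2.minAreaRect(P*1000);b=cv2.boxPoints((c,wh,a))
    e=max((b[1]-b[0],b[2]-b[1]),key=np.linalg.norm)
    return np.array(c)/1000,sorted(wh),np.arctan2(e[1],e[0])%np.pi
E
python3 - <<'E'
from h import *
s=load("top0");c=s["color"][165:325,220:410];cv2.imwrite("pics/c1.png",cv2.resize(c,(760,640),interpolation=2)[:600])
for n,z,lo,hi,roi in [("green",.036,(50,150,90),(70,255,255),(280,195,315,255)),("amber",.036,(15,150,120),(30,255,255),(315,195,350,260)),("blue",.036,(105,150,130),(125,255,255),(352,205,386,262)),
 ("jig",.01,(65,80,20),(90,255,110),(235,170,405,268)),("floor",.005,(0,0,120),(180,60,255),(55,225,190,315)),("mat",0,(105,90,20),(125,255,130),(230,265,362,318))]:
    m=hsv(s,lo,hi,roi);m=cv2.morphologyEx(m,cv2.MORPH_OPEN,np.ones((2,2)));
    print(n,(m>0).sum(),*rect(m,s,z))
E
```

```text
green 388 [ 0.5869975  -0.08479312] [39.883872985839844, 68.6307373046875] 0.007584694
amber 613 [ 0.59454309 -0.17227087] [39.55095672607422, 99.00801849365234] 3.0365117
blue 661 [ 0.58435925 -0.25667563] [41.3417854309082, 99.73837280273438] 3.067413
jig 5988 [ 0.62581421 -0.14084557] [182.25546264648438, 364.1549987792969] 1.4797843
floor 9782 [0.49771582 0.32547845] [209.46498107910156, 326.57672119140625] 1.5919718
mat 3741 [ 0.45436707 -0.09192433] [88.80059814453125, 278.3196105957031] 1.6447495
```

View pics/c1.png

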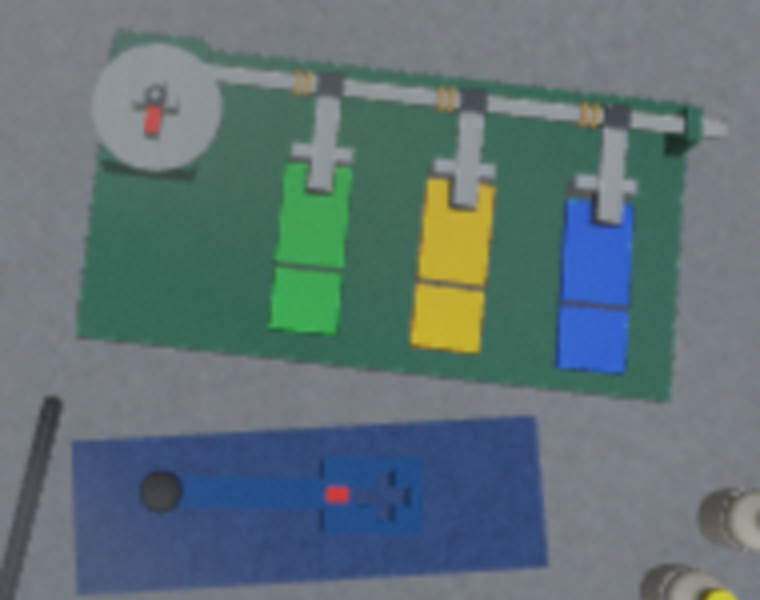

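The crop confirms it: green, amber and blue panes under their fingers, lever with red mark and bore, and red-topped spline pointing to the front. All three panes are present.

```bash
python3 - <<'E'
from h import *
s=load("top0");cr=lambda U,V:(220+(U+.5)/4-.5,165+(V+.5)/4-.5)
k=ray(s,cr(160,491),.065)[0];b=ray(s,cr(392,496),.024)[0];d=k-b
print("knob",k,"bore",b,np.hypot(*d[:2]),np.arctan2(d[1],d[0]))
print("collar",ray(s,cr(157,107),.055)[0],"tip",ray(s,cr(155,93),.088)[0],"redspl",ray(s,cr(152,121),.077)[0])
# collar + red by mask
m=hsv(s,(0,0,110),(180,40,255),(238,172,276,212))
n,l,st,ce=cv2.connectedComponentsWithStats(m);i=1+st[1:,4].argmax();cs,_=cv2.findContours((l==i).astype(np.uint8),0,1)
(c,r)=cv2.minEnclosingCircle(max(cs,key=len));print("collar circ",c,r,ray(s,c,.055)[0])
for t in(140,160,180):
    m=hsv(s,(0,0,t),(180,60,255),(40,215,195,315));n,l,st,ce=cv2.connectedComponentsWithStats(m);i=1+st[1:,4].argmax();print(t,st[i],*rect((l==i).astype(np.uint8),s,.005))
print(s["color"][267,124],s["color"][330,200])
# jig corners predicted frame
a=-.091;R=np.array([[np.cos(a),-np.sin(a)],[np.sin(a),np.cos(a)]])
sh=ray(s,c,.055)[0][:2];O=sh-R@[.05,.15];print("origin from shaft",O)
for y in(.05,-.035,-.12):print("bed",O+R@[0,y])
E
```

```text
knob [ 0.46316085 -0.00199009  0.065     ] bore [ 0.46224313 -0.13618427  0.024     ] 0.13419732673667314 1.5639577535947218
collar [0.68417547 0.00584167 0.055     ] tip [0.68487615 0.00613256 0.088     ] redspl [0.67100367 0.00777076 0.077     ]
collar circ (256.5, 191.5) 26.879459381103516 [0.68374516 0.01138807 0.055     ]
140 [  57  234  131   75 8006] [0.4969783 0.3216333] [152.13107299804688, 291.0217590332031] 1.4997742
160 [  57  234  131   74 7774] [0.49639285 0.32315997] [148.91249084472656, 287.18524169921875] 1.4979992
180 [  58  236  121   71 5786] [0.49636951 0.32400818] [146.38818359375, 280.7121887207031] 1.4987235
[180 178 179] [129 124 119]
origin from shaft [ 0.62032087 -0.13344756]
bed [ 0.6248646  -0.08365445]
bed [ 0.61714027 -0.16830275]
bed [ 0.60941594 -0.25295105]
```

```bash
cat >> h.py <<'E'
def q(yaw):return [0,np.cos(yaw/2),np.sin(yaw/2),0]
def u(yaw):return np.array([np.cos(yaw),np.sin(yaw)])
def st(tag=""):
    o=bot.observe();print(tag,"t%.1f"%o["clock"],"tcp",np.round(o["tcp_pos"],4),"gap %.4f grip %.1f"%(o["finger_gap"],o["grip_force"]),"F",np.round(o["contact_force"],1),"M",np.round(o["wrist_torque"],2));return o
def snap(tag):
    r=[]
    for n in("scene","top"):
        s=bot.snapshot(n);cv2.imwrite(f"pics/{n}{tag}.png",s["color"]);np.savez(f"pics/{n}{tag}.npz",**s);r.append(s)
    return r
E
python3 - <<'E'
from h import *
y=1.564;g=np.r_[.4625,-.1155]
bot.move_pose([*g,.15],q(y));snap("1")
bot.servo_line([*g,.03],v=.15);print(bot.servo_line([*g,.004],v=.05,guard=8));st("low")
bot.command_gripper(.03);st("grip")
bot.servo_line([*g,.13],v=.1);st("lift");snap("2")
E
python3 -c "
import cv2,numpy as np
a=cv2.imread('pics/top2.png')[165:325,200:410];b=cv2.imread('pics/scene2.png')[130:290,130:340]
cv2.imwrite('pics/c2.png',np.vstack([cv2.resize(x,(390,298),interpolation=2) for x in(a,b)]))"
```

```text
False
low t4.3 tcp [ 0.4624 -0.1155  0.0038] gap 0.0923 grip 0.0 F [-1.  0.  0.] M [-0.15  0.08 -0.03]
grip t5.1 tcp [ 0.4626 -0.1155  0.0041] gap 0.0440 grip 30.0 F [0.6 0.4 0.4] M [-0.07  0.02  0.02]
lift t6.5 tcp [ 0.4621 -0.1154  0.1294] gap 0.0439 grip 30.0 F [-1.2 -1.4 -4.2] M [-0.07  0.06 -0.01]
```

View pics/c2.png

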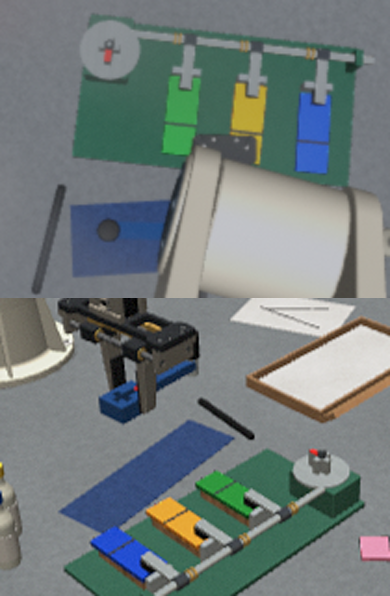

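Lever is held and level: knob at (109,230) in the upper crop, bore cross at (122,397) in the lower one. The shaft tip is visible in both views.

```bash
python3 - <<'E'
from h import *
T=load("top2");S=load("scene2");tcp=np.array([.4621,-.1154])
k=ray(T,(258.5,288.6),.1254+.065)[0];b=ray(S,(195.2,182.9),.1254+.024)[0]
print("knob-tcp",k[:2]-tcp,"bore-tcp",b[:2]-tcp)
S0=load("scene0");T0=load("top0")
for s,n,roi in((S0,"scene0",(285,205,325,240)),(T0,"top0",(240,175,278,210))):
    m=hsv(s,(0,130,90),(8,255,255),roi);v,uu=np.nonzero(m);print(n,"red",uu.mean(),v.mean(),len(v),ray(s,(uu.mean(),v.mean()),.077)[0])
a=cv2.resize(S0["color"][205:245,280:330],(500,400),interpolation=2);b=cv2.resize(T0["color"][170:215,235:280],(400,400),interpolation=2)
cv2.imwrite("pics/c3.png",np.hstack([a,b])[:,:800])
E
```

```text
knob-tcp [-0.00016985  0.11250445] bore-tcp [-0.00022413 -0.01733835]
scene0 red 298.6363636363636 212.1818181818182 11 [0.66970329 0.00931659 0.077     ]
top0 red 257.7142857142857 194.21428571428572 14 [0.67255126 0.00760902 0.077     ]
```

View pics/c3.png

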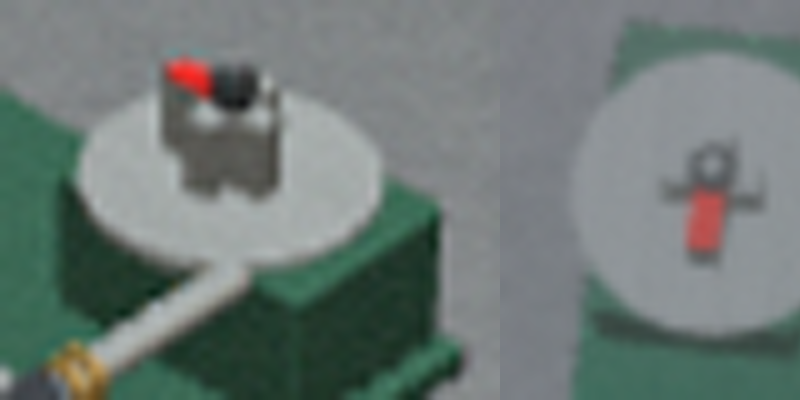

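```bash
python3 - <<'E'
from h import *
S=load("scene0");T=load("top0")
print("collar S",ray(S,(302.6,222.1),.055)[0],"tip S",ray(S,(303.2,212.2),.087)[0],"tip T",ray(T,(258.4,188.1),.088)[0], "collar T",ray(T,(235+217*.1125-.5,170+192*.1125-.5),.055)[0])
# move held lever above
sh=np.array([.684,.006]);y=3.03;t=sh+.0176*u(y)
bot.move_pose([.56,-.06,.16],q(2.2))
bot.move_pose([*t,.125],q(y));st("hover");snap("3")
E
python3 -c "
import cv2,numpy as np
b=cv2.imread('pics/scene3.png')[160:260,230:370];cv2.imwrite('pics/c4.png',cv2.resize(b,(700,500),interpolation=2))"
```

```text
collar S [0.68448992 0.00676854 0.055     ] tip S [0.68691953 0.00439615 0.087     ] tip T [0.6843554  0.00606199 0.088     ] collar T [0.68483682 0.00577154 0.055     ]
hover t7.9 tcp [0.6649 0.0071 0.1243] gap 0.0435 grip 30.0 F [-1.2  0.1 -4. ] M [-0.   -0.02  0.03]
```

View pics/c4.png

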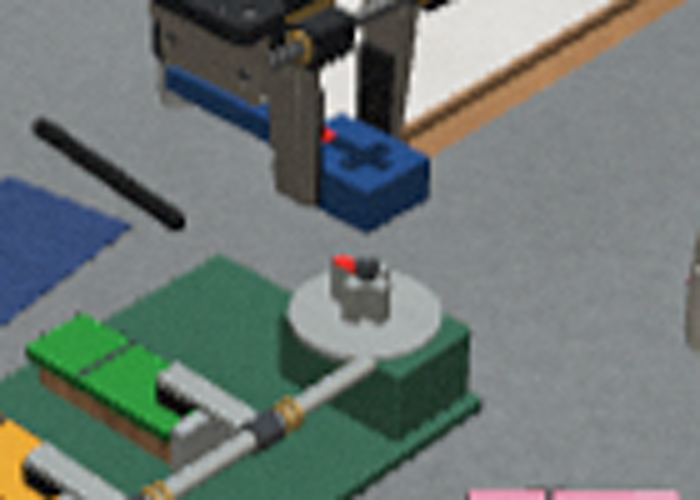

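The bore cross sits at about (365,157), directly above the shaft at (365,268). The tool has a small x lag, so I'll correct it, then lower with a guard.

```bash
python3 - <<'E'
from h import *
S=load("scene3");b=ray(S,(230+365.5/5-.5,160+157.5/5-.5),.1443)[0];print("bore seen",b)
sh=np.array([.6848,.0060]);y=3.025;t=sh+.0176*u(y)
bot.servo_line([*t,.105],frame=q(y),v=.05);bot.dwell(.3);o=st("pre")
print("err",o["tcp_pos"][:2]-t)
hit=bot.servo_line([*t,.058],v=.03,guard=8);st("down %s"%hit)
snap("4")
E
```

```text
bore seen [0.68128842 0.00683068 0.1443    ]
pre t8.9 tcp [0.6675 0.0081 0.1053] gap 0.0435 grip 30.0 F [-0.6  0.6 -3.5] M [ 0.02 -0.02  0.02]
err [2.21336669e-04 4.03190633e-05]
down True t10.1 tcp [0.6675 0.008  0.0623] gap 0.0437 grip 30.0 F [ 0.1 -0.8  4.2] M [-0.02  0.17 -0.02]
```

```bash
python3 - <<'E'
from h import *
o=bot.observe();p=o["tcp_pos"]
hit=bot.servo_line([p[0],p[1],.0575],v=.02,guard=18);st("down %s"%hit)
bot.command_gripper(.06);bot.dwell(.2);st("open")
bot.servo_line([p[0],p[1],.16],v=.15);snap("5")
E
python3 -c "
import cv2,numpy as np
a=cv2.imread('pics/top5.png')[165:325,200:410];b=cv2.imread('pics/scene5.png')[160:260,230:370]
cv2.imwrite('pics/c5.png',np.vstack([cv2.resize(x,(398,298),interpolation=2) for x in(a,b)]))"
```

```text
down True t10.5 tcp [0.669  0.0078 0.0604] gap 0.0439 grip 30.0 F [-0.1 -0.1  5.1] M [0.01 0.1  0.  ]
open t11.1 tcp [0.668  0.0078 0.0592] gap 0.0602 grip 0.0 F [0.2 0.4 0.7] M [0.   0.01 0.02]
```

View pics/c5.png

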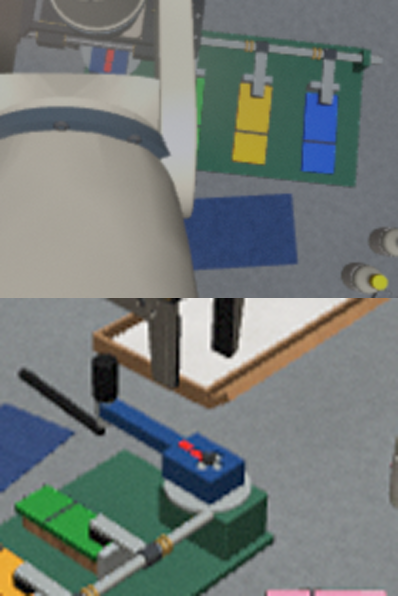

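The lever is on the shaft and looks seated on the collar, with the pilot protruding. I'll confirm with a gentle press on the hub, then grip the knob and swing.

```bash
python3 - <<'E'
from h import *
sh=np.array([.6848,.0060]);y=3.025
bot.command_gripper(0)
p=sh+.027*u(y)
bot.servo_line([*p,.1],frame=q(y),v=.15);print(bot.servo_line([*p,.072],v=.03,guard=10));st("press")
p=sh+.027*u(y);bot.servo_line([*p,.15],v=.2)
bot.command_gripper(.05)
k=sh+.130*u(y)
bot.servo_line([*k,.15],v=.2);print(bot.servo_line([*k,.092],v=.1,guard=8));bot.command_gripper(.01);st("knob")
snap("6")
E
```

```text
True
press t14.2 tcp [0.6579 0.0091 0.0794] gap 0.0005 grip 3.6 F [-0.9 -0.1  6.9] M [ 0.01  0.36 -0.01]
False
knob t17.5 tcp [0.5558 0.0211 0.0922] gap 0.0230 grip 30.0 F [-0.2 -1.2  0.9] M [ 0.04 -0.06  0.07]
```

```bash
cat >> h.py <<'E'
SH=np.array([.6848,.0060])
def swing(y0,y1,z,guard=30,v=.12):
    n=int(np.ceil(abs(y1-y0)/.12))
    for y in np.linspace(y0,y1,n+1)[1:]:
        if bot.servo_line([*(SH+.130*u(y)),z],frame=q(y),v=v,guard=guard):print("guard at",y);break
    return y
E
python3 - <<'E'
from h import *
y=swing(3.025,1.55,.092);o=st("swung");d=o["tcp_pos"][:2]-SH;print(np.hypot(*d),np.arctan2(d[1],d[0]))
bot.dwell(.3);st()
bot.command_gripper(.05);p=bot.observe()["tcp_pos"];bot.servo_line([p[0],p[1],.2],v=.2)
bot.move_pose([.45,.3,.3],q(1.5));snap("7")
E
python3 -c "
import cv2,numpy as np
a=cv2.imread('pics/top7.png')[165:325,200:410];b=cv2.imread('pics/scene7.png')[180:310,150:340]
cv2.imwrite('pics/c6.png',np.vstack([cv2.resize(x,(398,298),interpolation=2) for x in(a,b)]))"
```

```text
swung t21.2 tcp [0.6872 0.1359 0.0919] gap 0.0235 grip 30.0 F [-1.6 -1.5  1.4] M [-0.53  0.39 -0.03]
0.12993678227148006 1.5525910694618752
 t21.5 tcp [0.6872 0.1359 0.092 ] gap 0.0237 grip 30.0 F [-1.9 -2.8 -0.1] M [-0.52  0.44  0.06]
```

View pics/c6.png

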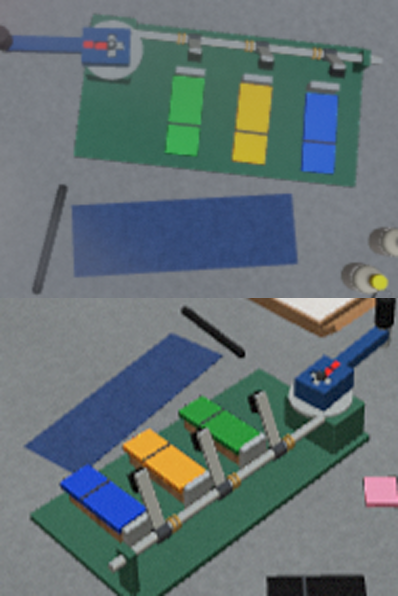

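The fingers are up, the lever is at its second stop, and all three panes are free. Next I'll pack them.

```bash
cat > pack.py <<'E'
from h import *
import sys
s=load("top7")
C=np.array([.497,.3225]);ty=-.072
P={}
for n,lo,hi,roi in [("green",(50,130,70),(70,255,255),(282,195,315,255)),("amber",(15,130,100),(30,255,255),(315,195,350,262)),("blue",(105,150,120),(125,255,255),(352,200,390,268))]:
    m=cv2.morphologyEx(hsv(s,lo,hi,roi),cv2.MORPH_OPEN,np.ones((2,2)))
    P[n]=rect(m,s,.036);print(n,*P[n])
if len(sys.argv)>1:
  for n,dy in (("green",.085),("amber",0),("blue",-.085)):
    if n not in sys.argv[1:]:continue
    c,_,a=P[n];a=a if a>1.5 else a+np.pi
    a=np.clip(a,2.99,3.11)
    c=c+.006*u(a)            # a little to the front, clear of the raised fingers
    bot.move_pose([*c,.12],q(a));bot.command_gripper(.062)
    if bot.servo_line([*c,.022],v=.12,guard=8):print("HIT");st();break
    bot.command_gripper(.03);st(n+" grip")
    bot.servo_line([*c,.12],v=.12);o=st("lift")
    if not .037<o["finger_gap"]<.043:print("LOST");break
    t=C+dy*np.array([-np.sin(ty),np.cos(ty)])+.006*u(np.pi+ty);qt=q(np.pi+ty)
    bot.move_pose([*t,.12],qt);o=st("over")
    if not .037<o["finger_gap"]<.043:print("LOST");break
    bot.servo_line([*t,.03],v=.15);print(bot.servo_line([*t,.004],v=.05,guard=6));st("down")
    bot.command_gripper(.058);bot.servo_line([*t,.12],v=.2)
  bot.move_pose([.45,.0,.3],q(2.5));snap("8"+n)
E
python3 pack.py green
```

```text
green [ 0.60285712 -0.0884146 ] [40.400333404541016, 99.2876205444336] 3.0542164
amber [ 0.59483502 -0.1724556 ] [40.351806640625, 100.20914459228516] 3.036556
blue [ 0.58436981 -0.25660675] [41.48091125488281, 100.1873550415039] 3.0674374
green grip t27.8 tcp [ 0.5972 -0.0879  0.0226] gap 0.0394 grip 30.0 F [-0.7  0.3  4.6] M [0.09 0.1  0.03]
lift t28.8 tcp [ 0.5963 -0.0878  0.1192] gap 0.0395 grip 30.0 F [ 0.  -0.4 -0. ] M [0.03 0.08 0.02]
over t30.6 tcp [0.4977 0.4068 0.12  ] gap 0.0397 grip 30.0 F [ 0.4 -0.1 -0.4] M [ 0.01 -0.02  0.03]
True
down t31.8 tcp [0.4969 0.4076 0.0054] gap 0.0394 grip 34.1 F [-1.4 -2.5  7.8] M [-0.14  0.27  0.  ]
```

```bash
python3 -c "
import cv2,numpy as np
a=cv2.imread('pics/top8blue.png')[215:315,45:195];b=cv2.imread('pics/scene8blue.png')[130:200,250:370]
cv2.imwrite('pics/c7.png',np.vstack([cv2.resize(a,(450,300),interpolation=2),cv2.resize(b,(450,262),interpolation=2)]))"
python3 - <<'E'
from h import *
s=load("top8blue");m=cv2.morphologyEx(hsv(s,(50,130,70),(70,255,255),(40,215,195,315)),cv2.MORPH_OPEN,np.ones((2,2)))
print(rect(m,s,.013))
E
```

```text
(array([0.50316632, 0.40389264]), [38.29373550415039, 96.09651947021484], np.float32(3.0760472))
```

View pics/c7.png

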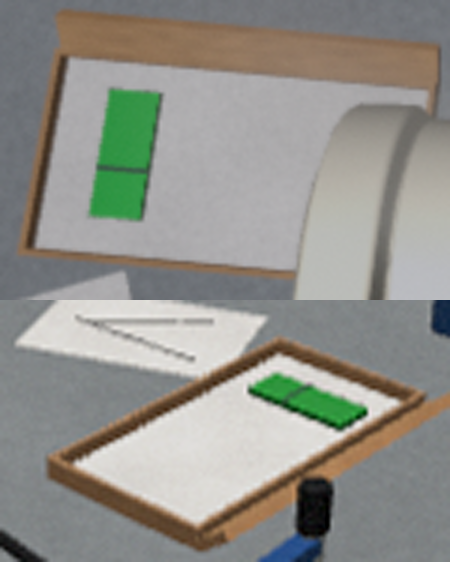

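The green pane lies flat inside the tray. Next are amber and blue.

```bash
python3 pack.py amber blue && python3 - <<'E'
from h import *
bot.move_pose([.45,.0,.3],q(2.5))
s=load("top8blue");S=load("scene8blue")
for n,lo,hi in [("green",(50,130,70),(70,255,255)),("amber",(15,170,110),(30,255,255)),("blue",(105,150,110),(125,255,255))]:
    m=cv2.morphologyEx(hsv(s,lo,hi,(55,232,190,308)),cv2.MORPH_OPEN,np.ones((2,2)));print(n,(m>0).sum(),rect(m,s,.013) if m.any() else 0)
a=s["color"][165:325,30:350];b=S["color"][130:290,150:400]
cv2.imwrite('pics/c8.png',np.vstack([cv2.resize(a,(580,290),interpolation=2),cv2.resize(b,(580,300),interpolation=2)]))
E
```

```text
green [ 0.60285712 -0.0884146 ] [40.400333404541016, 99.2876205444336] 3.0542164
amber [ 0.59483502 -0.1724556 ] [40.351806640625, 100.20914459228516] 3.036556
blue [ 0.58436981 -0.25660675] [41.48091125488281, 100.1873550415039] 3.0674374
amber grip t37.6 tcp [ 0.5892 -0.1719  0.0225] gap 0.0397 grip 30.0 F [-0.6  0.5  4.3] M [ 0.14  0.15 -0.01]
lift t38.5 tcp [ 0.5883 -0.1717  0.1192] gap 0.0397 grip 30.0 F [-0.8 -0.2 -1.5] M [ 0.01 -0.02 -0.04]
over t40.4 tcp [0.4916 0.3222 0.12  ] gap 0.0395 grip 30.0 F [ 0.   0.2 -0.5] M [ 0.02 -0.03 -0.01]
True
down t41.6 tcp [0.4909 0.3228 0.0054] gap 0.0394 grip 34.4 F [-1.6 -1.2  8.5] M [-0.15  0.26  0.  ]
blue grip t46.6 tcp [ 0.5787 -0.2563  0.0225] gap 0.0395 grip 30.0 F [-0.3  0.1  5. ] M [0.17 0.17 0.01]
lift t47.6 tcp [ 0.5778 -0.2559  0.1192] gap 0.0394 grip 30.0 F [-0.3 -0.2 -0.7] M [0.02 0.04 0.04]
over t49.4 tcp [0.4854 0.2375 0.12  ] gap 0.0394 grip 30.0 F [ 0.8 -0.9 -1.6] M [ 0.08 -0.    0.04]
True
down t50.7 tcp [0.4847 0.2381 0.0054] gap 0.0392 grip 34.5 F [-1.3 -0.2  9.2] M [-0.04  0.27 -0.03]
green 660 (array([0.50316626, 0.40389261]), [38.293731689453125, 96.09652709960938], np.float32(3.0760465))
amber 364 (array([0.49520401, 0.32148907]), [35.85551452636719, 92.37120056152344], np.float32(3.109898))
blue 0 0
```

View pics/c8.png

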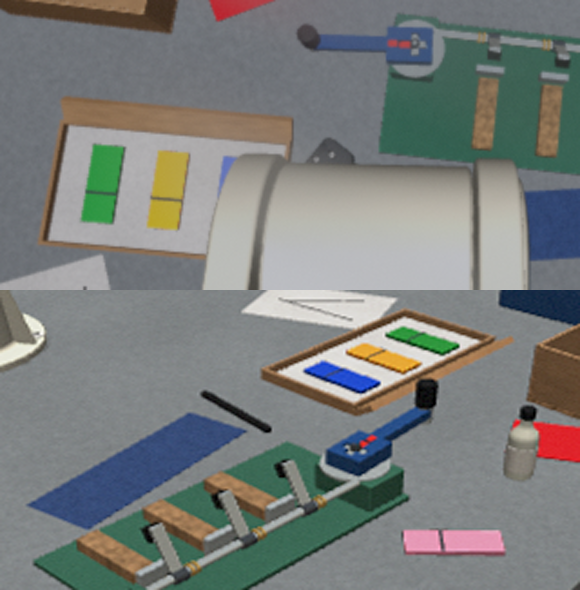

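All three panes lie flat side by side in the tray and the lever hasn't moved. Now I'll swing it back.

```bash
python3 - <<'E'
from h import *
y=1.5525;k=SH+.130*u(y)
bot.command_gripper(.05);bot.move_pose([*k,.18],q(y));bot.servo_line([*k,.092],v=.12,guard=8);bot.command_gripper(.01);st("knob")
swing(y,3.05,.092,guard=25);bot.dwell(.3);o=st("back");d=o["tcp_pos"][:2]-SH;print(np.hypot(*d),np.arctan2(d[1],d[0]))
bot.command_gripper(.05);p=bot.observe()["tcp_pos"];bot.servo_line([p[0],p[1],.2],v=.2)
bot.move_pose([.45,.3,.3],q(2.5));S,T=snap("9")
m=hsv(T,(0,0,0),(180,120,60),(235,190,280,260));v,uu=np.nonzero(m);print(len(v),ray(T,(uu.mean(),v.mean()),.12)[0])
cv2.imwrite('pics/c9.png',np.vstack([cv2.resize(T["color"][165:325,200:410],(398,298),interpolation=2),cv2.resize(S["color"][180:310,150:340],(398,298),interpolation=2)]))
E
```

```text
knob t56.2 tcp [0.687  0.1362 0.0923] gap 0.0229 grip 30.0 F [-2.1  0.8  3.3] M [ 0.12  0.46 -0.02]
back t60.1 tcp [0.5545 0.0174 0.0917] gap 0.0232 grip 30.0 F [-7.   0.2  4.9] M [0.15 1.11 0.04]
0.13078355444304587 3.053943946496811
77 [0.55464922 0.01742467 0.12      ]
```

View pics/c9.png

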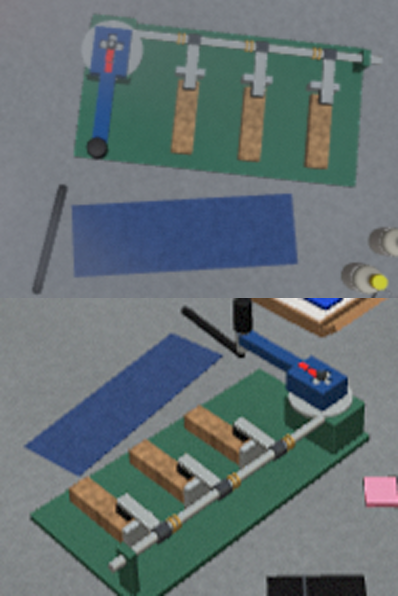

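The fingers are down and the lever is at its first stop. I'll confirm it's seated, then lift it off by the hub.

```bash
python3 - <<'E'
from h import *
y=3.054;p=SH+.027*u(y)
bot.command_gripper(0);bot.move_pose([*p,.13],q(y));print(bot.servo_line([*p,.072],v=.04,guard=10));bot.dwell(.3);st("press")
bot.servo_line([*p,.13],v=.2);bot.command_gripper(.065)
t=SH+.0176*u(y)
bot.servo_line([*t,.1],v=.15);print(bot.servo_line([*t,.0585],v=.05,guard=8));bot.command_gripper(.03);st("grip")
print(bot.servo_line([*t,.13],v=.04,guard=15));st("lift")
S,T=snap("10")
cv2.imwrite('pics/c10.png',cv2.resize(S["color"][150:260,230:370],(636,500),interpolation=2))
E
```

```text
True
press t66.4 tcp [0.6577 0.0084 0.0794] gap 0.0002 grip 3.0 F [-1.2 -0.4  6.1] M [-0.03  0.24 -0.02]
False
grip t69.6 tcp [0.6673 0.0073 0.0588] gap 0.0436 grip 30.0 F [-0.2 -1.5  2. ] M [-0.33  0.12 -0.05]
False
lift t71.6 tcp [0.6671 0.0075 0.1297] gap 0.0435 grip 30.0 F [ 0.9  0.2 -4. ] M [ 0.06 -0.    0.01]
```

View pics/c10.png

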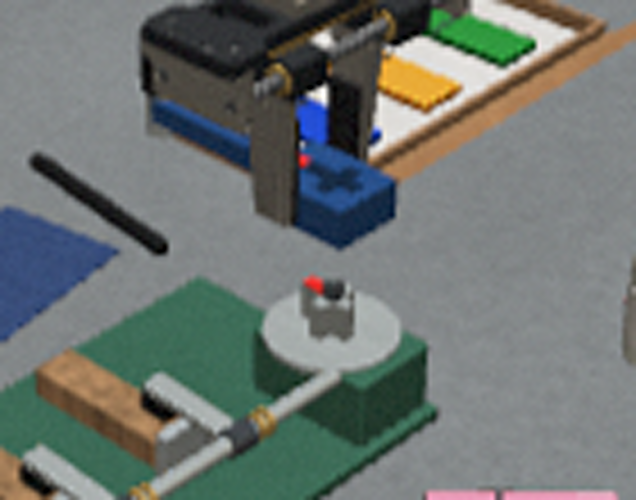

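The lever came off cleanly and level. Next I'll lay it on the mat.

```bash
python3 - <<'E'
from h import *
M=np.array([.4544,-.0919]);y=1.62;t=M-.055*u(y)+.0176*u(y)
bot.move_pose([.56,-.05,.16],q(2.3));bot.move_pose([*t,.1],q(y));st("over")
bot.servo_line([*t,.03],v=.1);print(bot.servo_line([*t,.002],v=.03,guard=6));st("down")
bot.command_gripper(.075);bot.servo_line([*t,.15],v=.15)
bot.move_pose([.35,.35,.3],q(2.5));S,T=snap("11");st()
cv2.imwrite('pics/c11.png',np.vstack([cv2.resize(T["color"][165:325,40:410],(640,277),interpolation=2),cv2.resize(S["color"][130:290,70:410],(640,301),interpolation=2)]))
E
```

```text
over t73.0 tcp [ 0.4575 -0.1294  0.0999] gap 0.0433 grip 30.0 F [ 0.3 -0.1 -2.8] M [-0.05  0.03  0.02]
True
down t74.6 tcp [ 0.4559 -0.1292  0.0036] gap 0.0437 grip 30.0 F [-0.5 -0.3  5.1] M [-0.02  0.14 -0.05]
 t78.3 tcp [0.3505 0.3493 0.2997] gap 0.0751 grip 0.0 F [-0.4 -0.5 -0.1] M [-0.02 -0.04 -0.02]
```

View pics/c11.png

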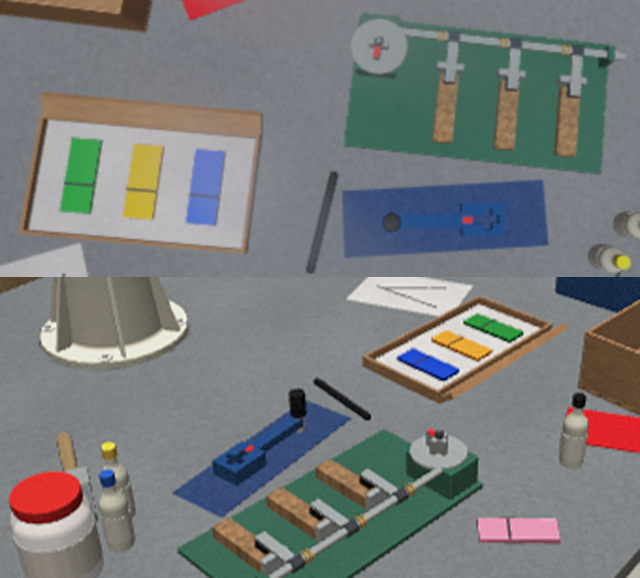

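The lever lies level and lengthwise on the mat, the panes are flat in the tray, the fingers are down, and the bystanders are where they were. I'm handing it in.

```bash
python3 -c "
from plant import bot
print(bot.job_done())"
```

```text
the job is handed in; nothing more can be done
None
```

The job is handed in; no verdict was returned. In the last pictures all three panes lie flat in the tray, the hold-down fingers are down, the lever is back level on its mat, and the bystanders look undisturbed.

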